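Reload the bottom-loading stapler held in the bench vice

TASK

Load the upholsterer's stapler, which is clamped upside down in the bench vice with its magazine open: set the long staple strip, legs up as it lies, into the magazine by pressing its tail against the spring follower until its front drops in behind the nose, let it go fully down in the channel, then slide the cover rail forward until it latches home. Work gently: the glued strip must never be forced, the stapler not shoved in the vice, and everything else on the bench stays where it lies.

Things in the scene. Friction and masses are not known exactly. Their poses are not given: they have to be found in the camera images.
- vice: Grey bench vice, fixed, wooden-lined jaws 100 mm long. Origin on the bench under the jaws; x along the jaws to the stapler's nose, y to the moving jaw and screw, z up. It grips the stapler's handle (slips at about 28 N): magazine uppermost, parallel to x, centred on y=0. The stapler sits up to 15 mm either way along x and 8 mm in height from the points below; that is not measured.
- magazine (a point): Point on the vice's frame where the magazine's floor meets the nose's inner face, give or take that 15 and 8 mm. Axes as the vice. Channel runs to -x, 14 mm wide inside, walls 15 mm high with flared lips to 18 mm, 24 mm over the lips. The nose (22 mm long in x, 30 wide) stands 36 mm over the floor and stops the strip's front at x=0. Fingers must stay 20 mm above the floor between the walls.
- strip_mid (a point): Centre of the long staple strip: steel U bar 100 mm long (its x), 12 wide (y), 32 high (z up), about 90 g, on the bench crown down, legs up; ends alike. In the magazine its underside lies on the floor (legs 14 mm above the lips, to grip by) and its front end on the nose. A smaller strip (64 x 8 x 18 mm) also lies there: not wanted.
- rail (a joint): Cover rail, how far it stands open (m): 0 home and latched, at most 0.09. Aluminium, 29 mm wide, 34 to 36.5 mm over the floor, so it fouls a strip not fully down; front edge at magazine x = -0.030 - rail. Closes towards +x against follower spring, 1.5 N friction and a side latch: up to about 13 N in all. The latch snaps at 0, a hard stop is 2 mm beyond; unlatched, the rail springs open.
- rail_tab (a point): Point on the vice's frame where the rear face of the rail's upright black pull tab is when the rail is home, 50 mm over the floor (same 15 and 8 mm error); open, the tab stands further to -x by the rail's value. The tab is 15 mm thick in x, 29 wide in y, from the floor's level to 65 mm over it; push its rear face towards +x from above and behind.
- follower (a joint): Follower, how far it is pushed back in the rail (m), 0 to 0.115. Spring 4 N at 0, 30 N/m more, pushing to +x. Its flat front face is at magazine x = -(rail + follower); it fills the channel from 2 to 30 mm over the floor and carries an 18 mm wide thumb pad, face flush, at 38 to 70 mm. Pressed back, it may first slide the rail fully open. Loaded and rail home it reads 0.100.

How it is judged:
By the outcome, as a careful person would: the job done as asked, in the order asked, and still so for the second after the job is handed in, with the robot touching nothing.
It also fails if it takes over 72 s, if anything falls off the work surface, if the arm or the gripper's body presses on something with over 40 N, if the wrist force passes 120 N, or if a joint passes its speed limit or range.

ROBOT

A 6-joint arm with a two-finger parallel gripper is mounted at the origin on the work surface. World frame = base frame: x ahead of the robot, y to its left, z up, the work surface at z = 0. Lengths are in mm, angles in rad, forces in N, time in s.
With the tool pointing down it reaches from about 300 to 775 mm from the base axis. Payload 14.6 kg.
Tool frame: the origin (TCP) lies at the very end of the fingers, on their centre line; the grasp point (between the pads) lies 19 mm behind it; z points along the fingers, y is the line along which they close (so a half turn about z gives the same grasp; the last joint's range is limited). The gripper opens to 94 mm and grips with 3 to 60 N. Pads are 16 mm wide; open, the fingers measure 119 mm over their backs; the gripper's body (75 mm by 177 mm) begins 78 mm behind the grasp point.
Start: joints at [-1.394, 0.3, 1.521, -0, 1.321, -0.067], TCP at [132.759, -533.727, 205.446] pointing down, gripper open.
Joint ranges: [-3.03, 3.03], [-0.79, 2.21], [0.23, 2.52], [-1.04, 4.18], [0, 3.07], [-2.55, 2.55]. Speed limits (rad/s): [2.22, 2.22, 2.57, 3.14, 3.14, 3.14].

INTERFACE

Orientations are given as [roll, pitch, yaw] about the fixed x, y, z axes, in that order (R = Rz(yaw) Ry(pitch) Rx(roll)).
In Python, from cell import manip gives the robot as it stands.
- The arm moves only by the tool servo_tool, never from a script. Its argument "motion" is a list that holds one entry, the list of rows, each a list of 7 numbers: the shift along the world's x, y, z as a fraction of full scale, then the turn, a rotation vector about the world's x, y, z as a fraction of full scale, then the closure, from 0 (fully open) to 1 (shut). In form: [[[x, y, z, rx, ry, rz, gripper], ...]]. A call has 1 to 10 rows; each row is the pose to reach, as a shift and turn from the pose commanded when the call began, turning the shorter way round; what a row does not reach only later rows make up. Full scale, the value 1, is 0.5 m for a shift and pi rad for a turn. A row lasts 1/10 s, in which the tool goes at most 50 mm and 8.59 degrees, less where a joint would pass 70% of its speed; a pose out of reach is approached as far as the arm can. A call with a number of a shift or a turn outside -1 to 1 is refused whole. A call with a gripper value outside its range is refused whole. The fingers move at their own pace and stop on an object; "newtons" is the grip in N (left out, the last holds). Time passes only in rows, so rows that repeat a pose let the fingers close. It gives the time, the measured TCP pose, the force, the opening and the grip force at its end, in the units of the state.
- manip.read_state(): the state, without advancing time (a new reading comes with each control period).
- manip.camera(name): name is "scene" or "top" or "wrist"; returns a dict with "frame" (420x560x3 uint8, red, green, blue), "range_z" (420x560 float32, mm along the optical axis (not along the pixel's ray), 0 where there is no reading), "vfov" (degrees; the focal length in pixels is half the picture's height over the tangent of half this angle, whatever the lens; pixels are square), "cx", "cy" (the principal point, pixels), "cam_to_world" (4x4, takes a point from camera to world coordinates). Camera axes: x right, y down, z forward; pixel columns grow to the right and rows downward; lengths in mm; the calibration is good to about 2 mm. A picture is of the moment at which its call begins.
- manip.sign_off(): hands the job in; it is judged then, once.
The state is a dict: "clock": time; "joints": joint angles; "qd": joint speeds; "effort": joint torques, N m; "eef_pos": TCP position; "eef_rot": TCP orientation; "wrist_force": force on the tool from outside, world axes, zero at the start; "moment": the same for the moment, N m; "finger_gap": finger opening in mm; "finger_force": force on a finger pad.
Only numpy, scipy, OpenCV 4.12 (cv2) and the standard library are available. Lean on these libraries where they do the work, as an engineer would, in place of code of your own. Each camera call takes 0.05 s, during which the arm holds its last target. There are 200 camera calls.

## Working session

There is one attempt and no reset: what is moved stays moved. The work goes in short steps, Python scripts to look and compute and a tool call to move; the robot and the scene stay as the last step left them, time stands still between calls to the robot, and variables do not carry over. Pictures are saved under pics/ and viewed, at most 10 in all, crops included, and the job is handed in when it is done.

Besides the shell and the picture viewer there is one more tool, called after "Request:" by a JSON object that holds its "name" and its "arguments". servo_tool: Moves the arm, as the interface text tells. Its arguments: {"type":"object","properties":{"motion":{"type":"array"},"newtons":{"type":"number"}},"required":["motion"]}

```bash
ls; mkdir -p pics; cat > h.py <<'E'
import numpy as np, cv2, pickle
from cell import manip
def snap(n,tag):
    c=manip.camera(n); pickle.dump(c,open(f'pics/{tag}.pkl','wb')); cv2.imwrite(f'pics/{tag}.png',c['frame'][:,:,::-1]); return c
def load(tag): return pickle.load(open(f'pics/{tag}.pkl','rb'))
def cloud(c):
    h,w=c['range_z'].shape; f=h/2/np.tan(np.radians(c['vfov'])/2)
    v,u=np.mgrid[:h,:w]; z=c['range_z']
    p=np.stack([(u-c['cx'])/f*z,(v-c['cy'])/f*z,z,np.ones_like(z)],-1)@np.array(c['cam_to_world']).T
    p=p[...,:3]; p[z==0]=np.nan; return p
E
python3 - <<'E'
from h import *
s=manip.read_state(); print(s)
a=snap('top','top0'); b=snap('scene','sc0')
cv2.imwrite('pics/both.png',cv2.resize(np.vstack([a['frame'],b['frame']])[:,:,::-1],(400,600)))
for c in(a,b):print(c['vfov'],c['cx'],c['cy'],np.round(c['cam_to_world'],3))
E
```

```text
pics
{'clock': 0.0, 'joints': array([-1.39364540e+00,  3.00448031e-01,  1.52157398e+00,  1.07116727e-05,
        1.32068022e+00, -6.65743052e-02]), 'qd': array([ 0.00078405, -0.00060005,  0.00131601, -0.00062686, -0.00021966,
        0.0003112 ]), 'effort': array([ 1.36013603e-05, -5.31809449e+01, -3.52735555e+01,  7.08349259e-02,
        2.43481679e-02, -7.48760294e-05]), 'eef_pos': array([ 132.69437177, -533.49091763,  204.90198462]), 'eef_rot': array([-3.14048623e+00, -8.41669987e-05,  2.43722523e-01]), 'wrist_force': array([ 0.16377878,  0.12584236, -0.36817298]), 'moment': array([-0.01267182,  0.02228881, -0.01977733]), 'finger_force': 0.0, 'finger_gap': 93.98141341674268}
56.90692096545367 280.4527321089148 213.10268437779467 [[-4.00000e-03 -9.98000e-01  5.60000e-02  4.78481e+02]
 [-9.99000e-01  7.00000e-03  4.50000e-02 -8.30880e+01]
 [-4.60000e-02 -5.60000e-02 -9.97000e-01  9.83884e+02]
 [ 0.00000e+00  0.00000e+00  0.00000e+00  1.00000e+00]]
50.10730299920842 282.8798936022895 209.54439928523377 [[ 5.510000e-01  6.080000e-01 -5.710000e-01  1.096433e+03]
 [ 8.340000e-01 -4.050000e-01  3.740000e-01 -4.366820e+02]
 [-4.000000e-03 -6.830000e-01 -7.310000e-01  8.711900e+02]
 [ 0.000000e+00  0.000000e+00  0.000000e+00  1.000000e+00]]
```

View pics/top0.png

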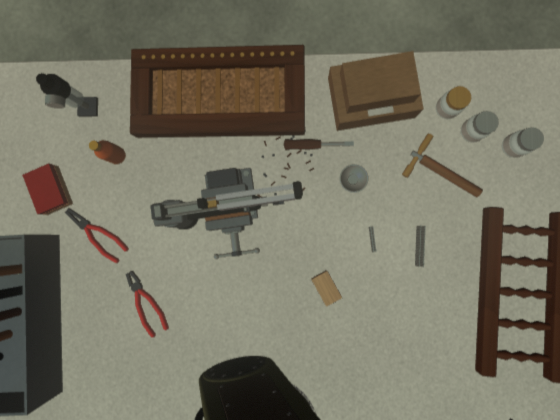

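View pics/sc0.png

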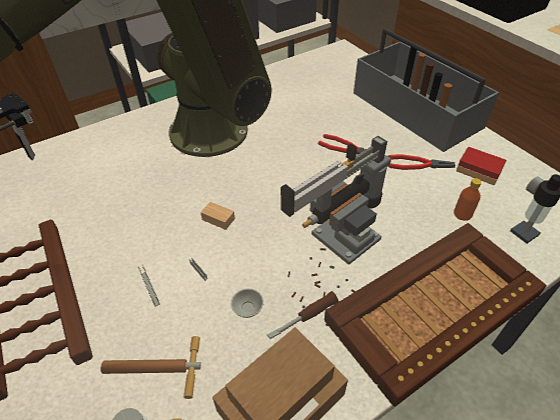

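The top view shows the long strip at about (420,246), the small one at (373,239), and the stapler running from its nose at (297,190) back to about (155,212). Next I'll measure with depth and an enlarged crop.

```bash
python3 - <<'E'
from h import *
a=load('top0');p=cloud(a)
def box(m):
    r=cv2.minAreaRect(p[m][:,:2].astype(np.float32)); return np.round(r[0],1),np.round(r[1],1),round(r[2],1),np.round(np.nanpercentile(p[m][:,2],[5,50,95]),1),m.sum()
for (u0,u1,v0,v1) in [(405,436,218,275),(362,383,220,258)]:
    m=np.zeros(p.shape[:2],bool);m[v0:v1,u0:u1]=1; print('bench',np.nanmedian(p[m][:,2])); m&=p[...,2]>np.nanmedian(p[m][:,2])+6; print(box(m))
    pts=p[m][:,:2];c=pts.mean(0);w,V=np.linalg.eigh(np.cov((pts-c).T));q=(pts-c)@V;print(c,V[:,1],q.min(0),q.max(0))
c=a['frame'][155:265,140:310];big=cv2.resize(c,None,fx=4.6,fy=4.6,interpolation=cv2.INTER_CUBIC)
cv2.imwrite('pics/crop1.png',cv2.convertScaleAbs(big[:,:,::-1],alpha=1.5))
for v in range(165,235,4): print(v,[int(x) if x==x else -1 for x in p[v,146:310:6,2]])
E
```

```text
bench 0.4160297848987966
(array([ 450., -380.]), array([14.2, 99.3]), 85.9, array([ 8. , 22.4, 33.1]), np.int64(335))
[ 450.2716027  -379.72266583] [-0.99774934  0.06705404] [ -6.70673584 -49.37516636] [ 7.51729382 49.96324412]
bench 0.2570070664289119
(array([ 467.6, -271.5]), array([62.3, 20.1]), 7.5, array([ 7.1, 15.6, 20. ]), np.int64(82))
[ 466.94914233 -266.02097884] [-0.99468528 -0.10296213] [ -4.09768394 -30.99244832] [16.01460714 31.35891681]
165 [0, 0, 0, 1, -1, 1, 0, -1, 2, -2, 2, 0, 0, 0, 0, -3, 0, 1, 0, -1, 1, 0, -1, 0, 0, 0, 0, 0]
169 [3, -1, 0, 0, -1, 1, 3, 2, 1, -1, 0, -3, -1, 101, 104, 98, 12, 14, 3, -2, 3, 0, 2, 0, 0, 2, 0, 0]
173 [0, -1, 2, 0, -1, -4, 1, 2, -2, 0, -1, 101, 104, 104, 102, 101, 10, 16, 0, -1, 0, 3, 0, 0, 0, 2, 0, 0]
177 [0, 1, 0, -2, -1, 0, 0, 0, -1, 0, 11, 103, 106, 104, 104, 104, 15, 10, -2, 0, -1, 0, 0, 3, 0, 0, 1, 2]
181 [0, 2, 2, -2, 1, 1, 0, 0, 0, -2, 10, 105, 101, 105, 105, 101, 13, 14, -4, 0, 0, -2, -4, -2, 1, 1, 0, 0]
185 [-4, 0, 0, 0, 0, 1, 1, 0, 0, -1, 10, 105, 105, 103, 102, 108, 112, 12, -1, 1, 1, 0, -1, 223, 221, 251, 3, 1]
189 [-2, 0, 
[... 734 characters left out ...]

213 [0, 221, 222, 206, 188, 187, 205, 203, 186, 119, 121, 119, 118, 118, 113, 110, 110, 109, 18, 0, 1, 2, -2, -2, -2, 3, 0, 1]
217 [2, 221, 219, 207, 172, 164, 164, 118, 119, 112, 110, 109, 110, 110, 112, 107, 111, 110, 13, -2, 1, 2, -1, 1, 0, 0, 1, 1]
221 [0, -3, 167, 164, 166, 167, 165, 100, 56, -4, 106, 111, 111, 112, 110, 111, 110, 111, 0, 4, 0, 1, 2, -1, 2, -1, 0, 1]
225 [2, -1, 165, 163, 152, 147, 114, 72, 40, 1, 107, 109, 110, 111, 111, 113, 107, 81, 0, -1, -1, 1, 1, -5, -1, 0, 0, 0]
229 [0, 2, 0, 0, -1, 4, 59, 34, 1, 1, 111, 107, 108, 71, 70, 71, 65, 0, 0, 1, -4, -1, 0, -1, 2, 0, 0, 0]
233 [0, -1, -1, -1, 1, 0, 1, -2, 4, 0, 0, 0, -1, 59, 65, 48, 0, 1, 0, 1, 1, -1, 1, 0, 0, 0, -1, 1]
```

View pics/crop1.png

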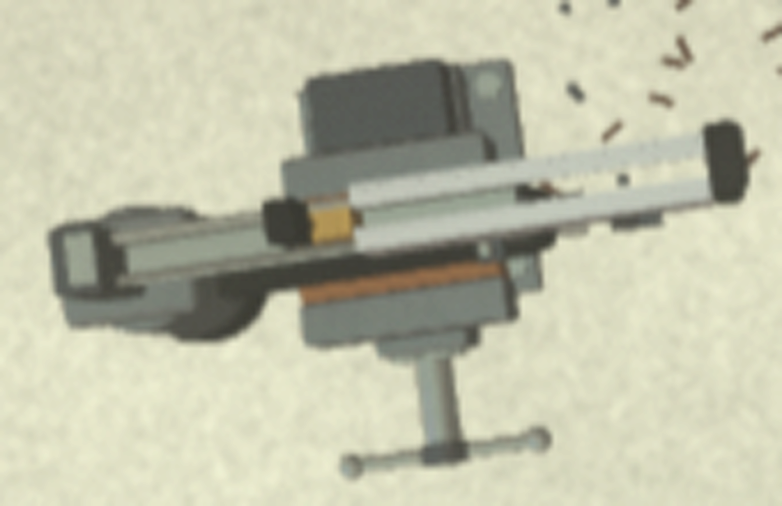

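The nose is at the left (world +y), its top at z≈222, so the floor is at about 186. The channel is next to it; then comes the follower pad at crop (285,222), then the rail with its black tab at crop (725,160). The long strip is at about (450,-380), yaw -3.8°. I'll move above the strip first.

Request:
{"name": "servo_tool", "arguments": {"motion": [[[0.635, 0.307, -0.11, 0, 0, -0.099, 0], [0.635, 0.307, -0.11, 0, 0, -0.099, 0], [0.635, 0.307, -0.11, 0, 0, -0.099, 0], [0.635, 0.307, -0.11, 0, 0, -0.099, 0], [0.635, 0.307, -0.11, 0, 0, -0.099, 0], [0.635, 0.307, -0.11, 0, 0, -0.099, 0], [0.635, 0.307, -0.11, 0, 0, -0.099, 0], [0.635, 0.307, -0.11, 0, 0, -0.099, 0], [0.635, 0.307, -0.11, 0, 0, -0.099, 0], [0.635, 0.307, -0.11, 0, 0, -0.099, 0]]]}}

```text
clock: 1.1
eef_pos: [449.6, -380.6, 150.4]
eef_rot: [-3.141, 0.0, -0.067]
wrist_force: [0.3, -0.5, 0.2]
finger_gap: 93.9
finger_force: 0.0
```

```bash
python3 - <<'E'
from h import *
s=manip.read_state();print(s['eef_pos'],s['eef_rot'],s['clock'])
a=snap('wrist','w1');p=cloud(a)
P=p.reshape(-1,3);m=(abs(P[:,0]-450)<70)&(abs(P[:,1]+380)<30)&(P[:,2]>24)&(P[:,2]<45)
Q=P[m];print(m.sum(),np.percentile(Q[:,2],[5,50,95]));r=cv2.minAreaRect(Q[:,:2].astype(np.float32));print(r)
# same on the whole scene by top: magazine parts
t=cloud(load('top0'));T=t.reshape(-1,3);u=np.tile(np.arange(560),420);v=np.repeat(np.arange(420),560)
reg=(u>145)&(u<310)&(v>178)&(v<222)
def fit(n,m):
    q=T[m][:,:2].astype(np.float32);r=cv2.minAreaRect(q);print(n,m.sum(),np.round(cv2.boxPoints(r),1).tolist(),np.round(r[1],1),round(r[2],2),'z',np.median(T[m][:,2]))
fit('nose',reg&(T[:,2]>213)&(u<172)); fit('rail',reg&(abs(T[:,2]-222)<6)&(u>214)&(u<292)); fit('tab',reg&(T[:,2]>243)&(u>285)); fit('pad',reg&(T[:,2]>243)&(u<240))
fit('floor',reg&(abs(T[:,2]-186)<5)&(u>168)&(u<200)&(v<216)&(v>202))
E
```

```text
[ 449.5562765  -380.61709398  150.3508454 ] [-3.14148092e+00  4.62946736e-04 -6.72792778e-02] 1.1
580 [30.07942505 31.41193703 32.50556719]
((451.89166259765625, -381.0419006347656), (12.047286987304688, 100.0286865234375), 85.83779907226562)
nose 186 [[510.20001220703125, 210.39999389648438], [513.0999755859375, 187.5], [542.7000122070312, 191.1999969482422], [539.9000244140625, 214.10000610351562]] [29.9 23. ] 7.11 z 222.0337373354721
rail 807 [[528.5, 81.9000015258789], [550.4000244140625, -73.5], [579.4000244140625, -69.4000015258789], [557.5999755859375, 86.0]] [ 29.3 157. ] 8.01 z 222.76059617498584
tab 126 [[551.0, -76.0], [553.2000122070312, -92.4000015258789], [581.9000244140625, -88.5], [579.7000122070312, -72.0999984741211]] [29.  16.5] 7.71 z 250.7998924475517
pad 79 [[530.7000122070312, 108.19999694824219], [532.2999877929688, 95.80000305175781], [550.0, 98.0999984741211], [548.4000244140625, 110.5]] [17.9 12.5] 7.46 z 255.64025039248497
floor 194 [[517.2000122070312, 186.10000610351562], [526.5, 122.0], [544.5999755859375, 124.69999694824219], [535.4000244140625, 188.6999969482422]] [18.3 64.7] 8.24 z 186.35456363152167
```

View pics/w1.png

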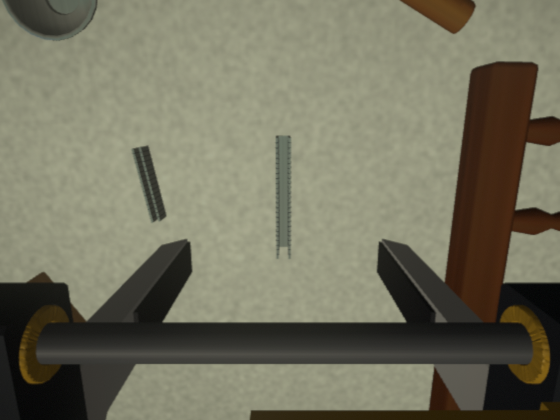

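The wrist view shows the long strip upright at pixel (283,195), between the fingers, and the small strip away at (150,183). I'll descend to 22 mm above the bench and grip.

Request:
{"name": "servo_tool", "arguments": {"motion": [[[0.0046, -0.0008, -0.1, 0, 0, -0.0017, 0], [0.0046, -0.0008, -0.2, 0, 0, -0.0017, 0], [0.0046, -0.0008, -0.24, 0, 0, -0.0017, 0], [0.0046, -0.0008, -0.257, 0, 0, -0.0017, 0], [0.0046, -0.0008, -0.257, 0, 0, -0.0017, 0], [0.0046, -0.0008, -0.257, 0, 0, -0.0017, 0.5], [0.0046, -0.0008, -0.257, 0, 0, -0.0017, 0.7], [0.0046, -0.0008, -0.257, 0, 0, -0.0017, 1], [0.0046, -0.0008, -0.257, 0, 0, -0.0017, 1], [0.0046, -0.0008, -0.257, 0, 0, -0.0017, 1]]], "newtons": 25}}

```text
clock: 2.15
eef_pos: [452.7, -380.7, 22.3]
eef_rot: [3.141, -0.0, -0.072]
wrist_force: [-0.0, 0.0, -0.3]
finger_gap: 57.6
finger_force: 0.0
```

Request:
{"name": "servo_tool", "arguments": {"motion": [[[0, 0, 0, 0, 0, 0, 1], [0, 0, 0, 0, 0, 0, 1], [0, 0, 0, 0, 0, 0, 1], [0, 0, 0, 0, 0, 0, 1], [0, 0, 0, 0, 0, 0, 1], [0, 0, 0, 0, 0, 0, 1], [0, 0, 0, 0, 0, 0, 1], [0, 0, 0, 0, 0, 0, 1]]]}}

```text
clock: 2.95
eef_pos: [452.5, -380.6, 21.9]
eef_rot: [-3.142, 0.0, -0.073]
wrist_force: [0.3, 0.3, -0.9]
finger_gap: 11.4
finger_force: 24.9
```

Gripped at an 11.4 mm gap. Next I lift and carry it.

Request:
{"name": "servo_tool", "arguments": {"motion": [[[0, 0, 0.08, 0, 0, 0, 1], [0, 0, 0.18, 0, 0, 0, 1], [0, 0, 0.28, 0, 0, 0, 1], [0, 0, 0.38, 0, 0, 0, 1], [0.01, 0.04, 0.47, 0, 0, 0.04, 1], [0.03, 0.12, 0.54, 0, 0, 0.08, 1], [0.05, 0.2, 0.6, 0, 0, 0.12, 1], [0.07, 0.28, 0.616, 0, 0, 0.16, 1], [0.08, 0.36, 0.616, 0, 0, 0.2, 1], [0.08, 0.44, 0.616, 0, 0, 0.24, 1]]]}}

```text
clock: 3.95
eef_pos: [492.7, -158.9, 330.1]
eef_rot: [3.141, -0.0, 0.687]
wrist_force: [0.4, -0.4, -1.6]
finger_gap: 11.8
finger_force: 24.9
```

Request:
{"name": "servo_tool", "arguments": {"motion": [[[0.01, 0.08, 0, 0, 0, 0.04, 1], [0.02, 0.16, 0, 0, 0, 0.08, 1], [0.03, 0.24, 0, 0, 0, 0.12, 1], [0.04, 0.32, 0, 0, 0, 0.16, 1], [0.05, 0.4, 0, 0, 0, 0.2, 1], [0.06, 0.48, 0, 0, 0, 0.24, 1], [0.07, 0.54, 0, 0, 0, 0.28, 1], [0.075, 0.6, 0, 0, 0, 0.32, 1], [0.076, 0.64, 0, 0, 0, 0.328, 1], [0.076, 0.659, 0, 0, 0, 0.328, 1]]]}}

```text
clock: 4.95
eef_pos: [530.4, 170.4, 329.6]
eef_rot: [-3.141, -0.0, 1.714]
wrist_force: [-1.0, -0.3, -1.8]
finger_gap: 11.6
finger_force: 24.9
```

Request:
{"name": "servo_tool", "arguments": {"motion": [[[0, 0, 0, 0, 0, 0, 1], [0, 0, 0, 0, 0, 0, 1]]]}}

```text
clock: 5.15
eef_pos: [530.6, 168.1, 329.9]
eef_rot: [-3.142, 0.0, 1.711]
wrist_force: [0.3, 0.3, -0.4]
finger_gap: 11.6
finger_force: 24.9
```

```bash
python3 - <<'E'
from h import *
w=snap('wrist','w2');t=snap('top','t2');s=snap('scene','s2')
cv2.imwrite('pics/m2.png',cv2.resize(np.hstack([w['frame'],s['frame'][100:300,260:540].repeat(2,0).repeat(2,1)[:,:560][:400].copy() if 0 else s['frame']])[:,:,::-1],(800,300)))
pw=cloud(w).reshape(-1,3);d=np.array([-.140,.990]);n=np.array([-.990,-.140]);F=np.array([527.8,189.9])
for nm,P in(('w',pw),('t',cloud(t).reshape(-1,3))):
    a=(P[:,:2]-F)@d;b=(P[:,:2]-F)@n;z=P[:,2]
    def st(l,m):
        if m.sum()>5: print(nm,l,m.sum(),'a',np.round(np.percentile(a[m],[1,50,99]),1),'b',np.round(np.percentile(b[m],[2,50,98]),1),'z',np.round(np.percentile(z[m],[10,50,90]),1))
    ok=abs(b)<25
    st('nose',ok&(a>-15)&(a<40)&(abs(z-222)<6)); st('pad',ok&(a<-60)&(a>-110)&(z>240)&(z<265)); st('rail',ok&(abs(z-222)<5)&(a<-85)&(a>-260))
    st('floor',ok&(a<0)&(a>-80)&(abs(z-186)<6)); st('wall',ok&(a<0)&(a>-80)&(abs(z-203)<4)); st('strip',ok&(a>-120)&(a<60)&(z>330)&(z<350)&(abs(b)<7.5)); st('tab',ok&(a<-230)&(a>-330)&(z>244)&(z<262)); st('striplow',ok&(a>-120)&(a<60)&(z>303)&(z<350)&(abs(b)<7.5))
E
```

```text
w nose 514 a [ 1.6 16.9 22.6] b [-16.6 -10.3  12.5] z [220.  221.5 222.5]
w pad 18 a [-93.1 -88.9 -84.2] b [-9.3 -9.2 -8.5] z [255.2 255.9 256.4]
w rail 1094 a [-209.3 -184.4 -112.9] b [-16.4  -6.9  11.8] z [221.5 222.4 223.2]
w wall 310 a [-55.9 -28.9  -2.3] b [-14.2 -12.3 -10.5] z [202.1 203.2 204.6]
w strip 1710 a [-52.5 -12.4  27.3] b [-6.5 -3.2  6.7] z [337.8 339.5 340.7]
w striplow 4414 a [-68.3 -14.1  27.3] b [-5.3  0.5  6.6] z [309.  310.5 340. ]
t nose 60 a [-0.   6.  21.5] b [-0.1  9.9 14.4] z [219.3 222.1 223.8]
t pad 81 a [-94.  -89.  -81.5] b [-8.9  0.7  8.7] z [246.4 255.8 257.3]
t rail 802 a [-258.6 -183.9 -101.2] b [-14.3   2.8  14.2] z [220.8 222.8 224.5]
t floor 190 a [-71.7 -37.8  -0.6] b [-7.3  0.1 10.6] z [184.7 186.3 188. ]
t wall 121 a [-78.2 -49.8  -2. ] b [-12.    8.3  11.5] z [201.5 203.3 205.5]
t strip 103 a [-73.  -42.2 -21.5] b [-6.6 -2.   7.3] z [333.7 339.8 342.4]
t tab 127 a [-282.8 -274.6 -266.7] b [-13.1   0.5  13.8] z [248.  250.4 252.5]
t striplow 242 a [-73.1 -45.  -12.7] b [-5.6 -1.3  7.3] z [309.7 325.1 341.1]
```

View pics/m2.png

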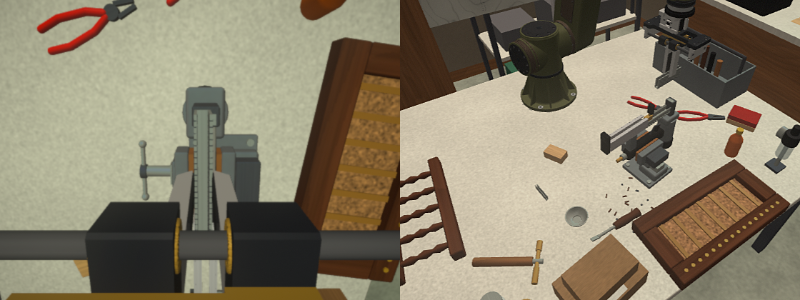

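The wrist view shows the strip held straight, pointing over the nose at about pixel (203,130) of the half-size picture, with no misalignment visible. I'll descend to just above the nose and remeasure from there.

Request:
{"name": "servo_tool", "arguments": {"motion": [[[0, 0, -0.05, 0, 0, 0, 1], [0, 0, -0.1, 0, 0, 0, 1], [0, 0, -0.13, 0, 0, 0, 1], [0, 0, -0.15, 0, 0, 0, 1], [0, 0, -0.15, 0, 0, 0, 1], [0, 0, -0.15, 0, 0, 0, 1]]]}}

```text
clock: 5.9
eef_pos: [530.8, 168.7, 255.8]
eef_rot: [3.141, -0.0, 1.711]
wrist_force: [-0.4, 0.7, -0.5]
finger_gap: 11.7
finger_force: 24.9
```

```bash
cat > m.py <<'E'
from h import *
d=np.array([-.140,.990]);n=np.array([-.990,-.140]);F=np.array([527.8,189.9])
def meas(tag,zs):
    w=snap('wrist','w'+tag);t=snap('top','t'+tag);s=manip.read_state()
    e=s['eef_pos'];print('tcp a,b',(e[:2]-F)@d,(e[:2]-F)@n,e[2],s['eef_rot'][2],s['wrist_force'],s['clock'])
    for nm,c in(('w',w),('t',t)):
        P=cloud(c).reshape(-1,3);a=(P[:,:2]-F)@d;b=(P[:,:2]-F)@n;z=P[:,2]
        def st(l,m):
            if m.sum()>5: print(nm,l,m.sum(),'a',np.round(np.percentile(a[m],[1,50,99]),1),'b',np.round(np.percentile(b[m],[1,50,99]),1),'z',np.round(np.percentile(z[m],[10,50,90]),1))
        ok=abs(b)<25
        st('nose',ok&(a>-15)&(a<40)&(abs(z-222)<4)); st('pad',ok&(a<-60)&(a>-130)&(z>251)&(z<260)&(abs(b)<12)); st('rail',ok&(abs(z-222)<4)&(a<-140)&(a>-200))
        st('wallL',ok&(b<-6)&(a<0)&(a>-80)&(abs(z-203)<4)); st('wallR',ok&(b>6)&(a<0)&(a>-80)&(abs(z-203)<4)); st('tab',ok&(a<-230)&(a>-330)&(z>246)&(z<256))
        st('stripF',(abs(b)<12)&(a>-30)&(a<60)&(z>zs-5)&(z<zs+4)); st('stripB',(abs(b)<12)&(a>-110)&(a<-50)&(z>zs-5)&(z<zs+4))
    return w,t
E
python3 - <<'E'
from m import *
w,t=meas('3',265)
cv2.imwrite('pics/m3.png',cv2.resize(w['frame'][80:340,160:460],None,fx=2.2,fy=2.2,interpolation=cv2.INTER_CUBIC)[:,:,::-1])
E
```

```text
tcp a,b -21.258043718255593 -0.09724399579460782 255.96498957278612 1.7117274498592885 [ 0.37782504  0.25090569 -0.90014879] 6.0
w nose 972 a [ 1.4 12.5 22.5] b [-17.   -9.5  12.8] z [220.5 221.7 222.7]
w pad 528 a [-93.5 -88.5 -83.4] b [-10.8  -2.1   6.6] z [255.1 255.8 256.5]
w rail 105 a [-143.3 -141.5 -140.2] b [-16.    2.6  11.8] z [221.5 222.3 223. ]
w wallL 342 a [-30.4 -16.8  -3.2] b [-14.2 -11.6  -9.1] z [200.8 202.9 204.4]
w wallR 125 a [-79.8 -22.9  -3.1] b [8.5 9.  9.6] z [203.  203.8 204.7]
w stripF 1313 a [-29.   -3.4  27.7] b [-11.1  -3.4  11. ] z [263.5 265.3 266.4]
w stripB 44 a [-52.6 -51.5 -50.3] b [-5.8  4.2  6.1] z [264.1 265.4 266.1]
t pad 80 a [-94.  -87.3 -61.5] b [-9.1  0.2  8.7] z [252.8 256.3 258.2]
t rail 317 a [-199.3 -170.  -140.5] b [-14.8  -4.5  14.2] z [220.9 222.8 224.4]
t wallL 14 a [-67.7 -63.1 -23.6] b [-12.6 -10.9  -7.7] z [201.1 203.9 206.1]
t wallR 75 a [-79.  -46.  -13.9] b [ 6.6  9.4 11.7] z [201.6 204.1 205.9]
t tab 120 a [-282.6 -274.1 -266.6] b [-13.5   0.7  14.4] z [248.9 250.9 252.3]
t stripF 8 a [-29.6 -26.  -21.4] b [-4.  -2.6  6.9] z [263.  266.5 268. ]
t stripB 36 a [-72.1 -61.  -50.3] b [-4.2 -2.   7.9] z [262.1 265.7 267. ]
```

View pics/m3.png

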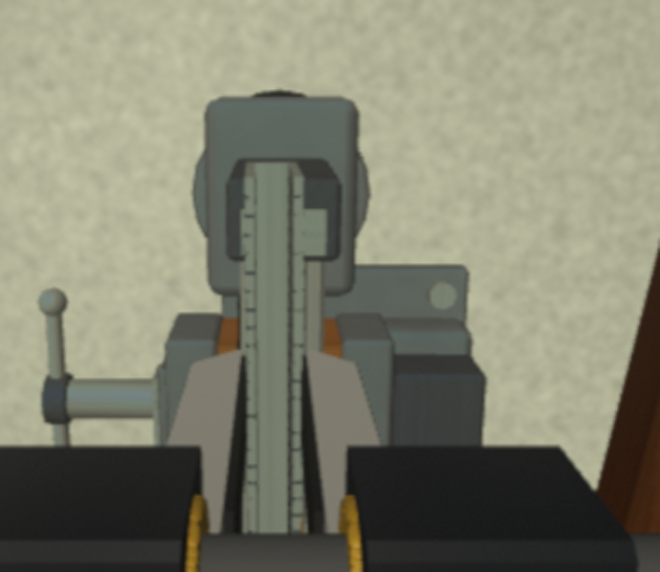

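The crop shows the strip centred near column 273 and the nose near 281, so the strip sits slightly to the robot side. I'll measure that offset from the same image.

```bash
python3 - <<'E'
from m import *
P=cloud(load('w3')).reshape(-1,3);a=(P[:,:2]-F)@d;b=(P[:,:2]-F)@n;z=P[:,2]
for lo,hi in((-25,-15),(-15,-5),(-5,5),(5,15),(15,26)):
    m=(a>lo)&(a<hi)&(abs(b)<15)&(z>230)&(z<270);print(lo,np.round(np.percentile(b[m],[1,5,50,95,99]),1),np.percentile(z[m],[5,95]).round(1))
m=(abs(b)<8)&(z>232)&(z<270)&(a>0);print(np.percentile(a[m],[50,99,100]))
E
```

```text
-25 [-5.4 -5.1  0.1  6.   6.3] [234.6 268.6]
-15 [-14.3 -12.    0.1  12.2  14.3] [234.7 268.6]
-5 [-5.4 -4.9  0.1  5.8  6.3] [234.5 266. ]
5 [-5.3 -4.8  0.2  5.8  6.2] [234.6 266.1]
15 [-5.3 -4.8  0.7  6.1  6.6] [234.5 266.1]
[14.88216604 27.89477285 28.02993981]
```

In the wrist view the magazine is about 2.3 mm to -b of the strip. I'll correct by 2 mm, then ease the tail back onto the pad.

Request:
{"name": "servo_tool", "arguments": {"motion": [[[0.004, 0.0006, -0.008, 0, 0, 0, 1], [0.004, 0.0006, -0.008, 0, 0, 0, 1], [0.005, -0.008, -0.008, 0, 0, 0, 1], [0.006, -0.016, -0.008, 0, 0, 0, 1], [0.007, -0.022, -0.008, 0, 0, 0, 1], [0.008, -0.026, -0.008, 0, 0, 0, 1], [0.0083, -0.03, -0.008, 0, 0, 0, 1], [0.009, -0.035, -0.008, 0, 0, 0, 1], [0.009, -0.035, -0.008, 0, 0, 0, 1]]]}}

```text
clock: 6.9
eef_pos: [535.1, 151.4, 251.0]
eef_rot: [3.142, -0.001, 1.712]
wrist_force: [-1.1, 5.2, 0.5]
finger_gap: 11.7
finger_force: 24.9
```

Request:
{"name": "servo_tool", "arguments": {"motion": [[[0.0006, -0.004, 0, 0, 0, 0, 1], [0.0012, -0.008, 0, 0, 0, 0, 1], [0.0017, -0.012, 0, 0, 0, 0, 1], [0.0022, -0.016, 0, 0, 0, 0, 1], [0.0028, -0.02, 0, 0, 0, 0, 1], [0.0031, -0.022, 0, 0, 0, 0, 1], [0.0031, -0.022, 0, 0, 0, 0, 1]]]}}

```text
clock: 7.6
eef_pos: [536.6, 140.5, 251.0]
eef_rot: [3.141, -0.0, 1.712]
wrist_force: [-2.1, 3.8, 0.3]
finger_gap: 11.8
finger_force: 24.9
```

```bash
python3 - <<'E'
from m import *
w,t=meas('4',261)
P=cloud(w).reshape(-1,3);a=(P[:,:2]-F)@d;b=(P[:,:2]-F)@n;z=P[:,2]
for lo,hi in((-35,-25),(-25,-15),(-15,-5),(-8,5)):
    m=(a>lo)&(a<hi)&(abs(b)<15)&(z>227)&(z<265);print(lo,np.round(np.percentile(b[m],[1,5,50,95,99]),1))
m=(abs(b+2)<8)&(z>227)&(z<265)&(a>-20)
for q in (228,235,245,256,260): k=m&(abs(z-q)<3); print(q,k.sum(), a[k].max() if k.any() else 0)
cv2.imwrite('pics/m4.png',cv2.resize(w['frame'][80:340,160:460],None,fx=2.2,fy=2.2,interpolation=cv2.INTER_CUBIC)[:,:,::-1])
E
```

```text
tcp a,b -50.16141903239986 -1.7891067006364065 250.99244728766206 1.7119302697098941 [-0.83608704  4.31390762  1.00284334] 7.7
w nose 2231 a [ 1.1 11.8 22.3] b [-16.7  -2.1  12.5] z [220.7 221.8 222.8]
w pad 312 a [-113.3 -110.2  -60.8] b [-10.7  -3.8   6.8] z [254.7 255.8 259.6]
w rail 1141 a [-167.3 -153.4 -140.2] b [-16.5   2.6  12.3] z [221.6 222.3 223.1]
w wallL 691 a [-56.9 -28.2  -1.2] b [-14.2 -11.8  -9.5] z [201.4 203.1 204.5]
w wallR 501 a [-57.  -25.5  -1.1] b [6.2 8.2 9.9] z [202.4 203.6 204.6]
w stripF 609 a [-29.7 -15.5  -0.9] b [-7.4 -5.2  4.5] z [259.3 260.6 261.4]
w stripB 518 a [-109.8  -66.2  -50.3] b [-8.4 -5.4  4.6] z [259.6 260.6 261.5]
t pad 102 a [-112.7 -103.6  -60.2] b [-9.5 -0.5  9.4] z [252.9 255.9 258.3]
t rail 313 a [-199.3 -170.  -140.8] b [-14.6  -4.6  14.2] z [221.1 222.7 224.6]
t wallR 39 a [-79.1 -61.6 -45.9] b [ 6.7  9.2 11.6] z [201.5 203.3 206.1]
t tab 123 a [-290.4 -282.1 -274.5] b [-13.9   0.1  13.9] z [248.2 250.8 252.5]
t stripB 99 a [-108.2  -84.3  -58.8] b [-11.   -0.7  11.6] z [257.  260.2 262.4]
-35 [-7.1 -6.7 -1.6  4.1  4.5]
-25 [-7.  -6.7 -1.6  4.   4.5]
-15 [-7.3 -6.9 -1.5  4.   4.4]
-8 [-7.3 -6.9 -1.5  4.3  4.6]
228 397 -0.7178801095370297
235 26 -0.8084327399896453
245 42 -0.8063698477374757
256 69 -0.7989071276865776
260 389 -0.7989071276865776
```

View pics/m4.png

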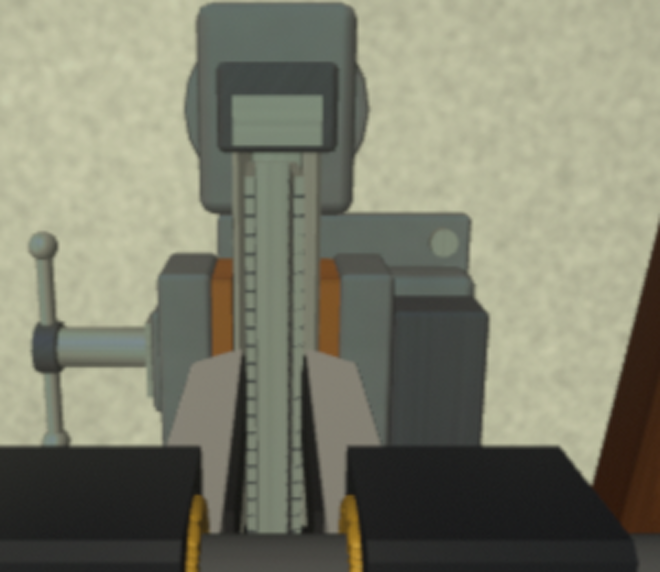

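The strip front is clear of the nose by about 1.5 mm and 0.7 mm off centre. The rail is now fully open, having moved back 8 mm. After a small correction I'll lower gently.

Request:
{"name": "servo_tool", "arguments": {"motion": [[[0.0015, -0.0018, 0, 0, 0, 0, 1], [0.0015, -0.0018, -0.004, 0, 0, 0, 1], [0.0015, -0.0018, -0.008, 0, 0, 0, 1], [0.0015, -0.0018, -0.012, 0, 0, 0, 1], [0.0015, -0.0018, -0.014, 0, 0, 0, 1], [0.0015, -0.0018, -0.016, 0, 0, 0, 1], [0.0015, -0.0018, -0.018, 0, 0, 0, 1], [0.0015, -0.0018, -0.02, 0, 0, 0, 1]]]}}

```text
clock: 8.5
eef_pos: [537.4, 139.5, 240.9]
eef_rot: [3.142, -0.0, 1.712]
wrist_force: [-1.4, 4.3, 2.2]
finger_gap: 11.9
finger_force: 24.9
```

Request:
{"name": "servo_tool", "arguments": {"motion": [[[0, 0, -0.004, 0, 0, 0, 1], [0, 0, -0.008, 0, 0, 0, 1], [0, 0, -0.012, 0, 0, 0, 1], [0, 0, -0.016, 0, 0, 0, 1], [0, 0, -0.02, 0, 0, 0, 1], [0, 0, -0.02, 0, 0, 0, 1]]]}}

```text
clock: 9.1
eef_pos: [537.3, 139.5, 230.6]
eef_rot: [-3.141, 0.0, 1.712]
wrist_force: [0.6, 4.2, 0.7]
finger_gap: 11.6
finger_force: 24.9
```

```bash
python3 - <<'E'
from m import *
w,t=meas('5',241)
P=cloud(w).reshape(-1,3);a=(P[:,:2]-F)@d;b=(P[:,:2]-F)@n;z=P[:,2]
for lo,hi in((-35,-25),(-25,-15),(-15,-5)):
    m=(a>lo)&(a<hi)&(abs(b)<15)&(z>210)&(z<246);print(lo,np.round(np.percentile(b[m],[1,5,50,95,99]),1))
m=(abs(b+2)<8)&(z>230)&(z<246)&(a>-20);print(a[m].max())
E
```

```text
tcp a,b -51.25019405081911 -2.3317877892614263 230.74678585309593 1.711887320716565 [-0.54175103  4.67604819 -0.91030856] 9.2
w nose 2822 a [-2.4 11.4 22.2] b [-16.6  -2.   12.6] z [220.6 221.8 222.8]
w pad 1085 a [-114.  -106.2 -101.2] b [-10.7  -1.7   6.9] z [253.2 255.5 256.3]
w rail 424 a [-150.6 -146.1 -140.4] b [-16.3   2.4  12.3] z [221.5 222.3 223.1]
w wallL 802 a [-51.3 -25.1  -1.6] b [-14.1 -11.6  -9.3] z [201.1 203.  204.3]
w wallR 633 a [-51.2 -24.7  -1.5] b [6.1 7.9 9.9] z [202.1 203.3 204.5]
w stripF 581 a [-29.7 -15.3  -2. ] b [-7.6 -5.7  4.3] z [238.6 240.1 241. ]
w stripB 541 a [-82.1 -65.9 -50.2] b [-8.1 -5.9  4. ] z [239.4 240.3 241.2]
t pad 71 a [-114.1 -107.8  -60.6] b [-10.6  -0.3   8.6] z [254.4 256.4 257.7]
t rail 312 a [-199.  -169.4 -140.5] b [-14.5  -4.7  14.3] z [221.2 222.9 224.4]
t wallL 10 a [-79.5 -66.2 -54.6] b [-12.3 -11.8 -11. ] z [202.7 203.9 205.1]
t wallR 30 a [-78.9 -66.3 -53.6] b [ 6.9  9.3 11.7] z [201.7 203.6 205.8]
t tab 126 a [-290.5 -282.1 -274.5] b [-14.2   0.5  13.8] z [248.5 250.7 252.7]
t stripB 64 a [-99.8 -75.9 -57.5] b [-9.9 -4.2  9.5] z [237.1 240.5 242.5]
-35 [-7.7 -7.6 -1.6  3.6  4. ]
-25 [-7.6 -7.3 -2.1  3.9  3.9]
-15 [-7.7 -7.4 -1.5  3.8  4.3]
-1.8438461460911237
```

The strip is aligned and behind the nose. I'll keep going down in small steps.

Request:
{"name": "servo_tool", "arguments": {"motion": [[[0.0004, 0, -0.004, 0, 0, 0, 1], [0.0004, 0, -0.008, 0, 0, 0, 1], [0.0004, 0, -0.012, 0, 0, 0, 1], [0.0004, 0, -0.016, 0, 0, 0, 1], [0.0004, 0, -0.02, 0, 0, 0, 1], [0.0004, 0, -0.024, 0, 0, 0, 1], [0.0004, 0, -0.028, 0, 0, 0, 1], [0.0004, 0, -0.031, 0, 0, 0, 1], [0.0004, 0, -0.034, 0, 0, 0, 1], [0.0004, 0, -0.034, 0, 0, 0, 1]]]}}

```text
clock: 10.2
eef_pos: [537.5, 139.5, 213.7]
eef_rot: [-3.141, 0.0, 1.712]
wrist_force: [-1.0, 4.1, 1.4]
finger_gap: 11.8
finger_force: 24.9
```

Request:
{"name": "servo_tool", "arguments": {"motion": [[[0, 0, -0.002, 0, 0, 0, 1], [0, 0, -0.004, 0, 0, 0, 1], [0, 0, -0.006, 0, 0, 0, 1], [0, 0, -0.007, 0, 0, 0, 1], [0, 0, -0.007, 0, 0, 0, 1]]]}}

```text
clock: 10.7
eef_pos: [537.5, 139.5, 210.4]
eef_rot: [-3.141, 0.0, 1.712]
wrist_force: [-1.0, 4.4, 2.0]
finger_gap: 11.5
finger_force: 24.9
```

Request:
{"name": "servo_tool", "arguments": {"motion": [[[0, 0, -0.001, 0, 0, 0, 1], [0, 0, -0.002, 0, 0, 0, 1], [0, 0, -0.002, 0, 0, 0, 1]]]}}

```text
clock: 11.0
eef_pos: [537.5, 139.5, 209.4]
eef_rot: [-3.142, -0.0, 1.712]
wrist_force: [-0.6, 4.2, 1.3]
finger_gap: 11.8
finger_force: 24.9
```

Request:
{"name": "servo_tool", "arguments": {"motion": [[[0, 0, -0.001, 0, 0, 0, 1], [0, 0, -0.002, 0, 0, 0, 1], [0, 0, -0.002, 0, 0, 0, 1]]]}}

```text
clock: 11.3
eef_pos: [537.5, 139.5, 208.4]
eef_rot: [-3.141, 0.0, 1.712]
wrist_force: [-1.1, 3.4, 2.1]
finger_gap: 11.5
finger_force: 24.9
```

Request:
{"name": "servo_tool", "arguments": {"motion": [[[0, 0, -0.0006, 0, 0, 0, 1], [0, 0, -0.0012, 0, 0, 0, 1], [0, 0, -0.0012, 0, 0, 0, 1]]]}}

```text
clock: 11.6
eef_pos: [537.6, 139.4, 208.1]
eef_rot: [3.141, 0.0, 1.712]
wrist_force: [-2.6, 2.6, 4.4]
finger_gap: 11.8
finger_force: 25.0
```

```bash
python3 - <<'E'
from m import *
w,t=meas('6',218)
E
```

```text
tcp a,b -51.34852123040993 -2.630527520933622 208.16794235662834 1.7118151159287236 [-2.2634116   3.14580073  4.98909129] 11.7
w nose 3665 a [-9.8 11.5 22.3] b [-16.6  -1.8  12.5] z [220.5 221.8 222.7]
w pad 215 a [-102.9 -101.9 -100.8] b [-10.8  -1.9   6.9] z [251.3 252.5 253.7]
w wallL 921 a [-68.1 -22.7  -1.6] b [-14.1 -11.5  -6.1] z [201.  203.  204.5]
w wallR 700 a [-43.6 -21.4  -1.5] b [ 6.   7.9 10. ] z [201.9 203.4 204.6]
w stripF 2213 a [-29.2   8.6  22.3] b [-11.6   0.3  11.8] z [217.5 221.2 221.9]
w stripB 524 a [-82.  -65.9 -50.3] b [-8.4 -6.2  3.7] z [217.  217.8 218.6]
t pad 66 a [-114.1 -107.9 -101.6] b [-9.1  0.3  8.7] z [254.5 256.5 257.9]
t rail 312 a [-199.3 -170.  -140.5] b [-14.6  -0.2  14.3] z [221.1 222.9 224.5]
t wallL 20 a [-79.8 -70.2 -60.9] b [-12.5 -10.4  -8.6] z [203.1 203.7 205.2]
t wallR 23 a [-78.8 -68.3 -60.2] b [ 7.   9.3 11.7] z [202.3 204.1 205.6]
t tab 124 a [-290.5 -282.1 -274.5] b [-14.1   0.2  13.9] z [248.2 250.7 252.4]
t stripB 50 a [-92.4 -73.7 -59.2] b [-10.2  -4.5  10. ] z [215.  217.9 220.2]
```

The strip is seated: its top is 4 mm below the nose top, as expected (36-32). I'll ease it forward to the nose, then release.

Request:
{"name": "servo_tool", "arguments": {"motion": [[[-0.0001, 0.001, 0.0006, 0, 0, 0, 1], [-0.0003, 0.002, 0.0006, 0, 0, 0, 1], [-0.0004, 0.003, 0.0006, 0, 0, 0, 1], [-0.0004, 0.003, 0.0006, 0, 0, 0, 1]]]}}

```text
clock: 12.1
eef_pos: [537.4, 141.0, 208.2]
eef_rot: [3.141, 0.0, 1.712]
wrist_force: [-0.2, 3.0, 3.0]
finger_gap: 11.7
finger_force: 24.9
```

Request:
{"name": "servo_tool", "arguments": {"motion": [[[0, 0, 0, 0, 0, 0, 0.8], [0, 0, 0, 0, 0, 0, 0.7], [0, 0, 0, 0, 0, 0, 0.6], [0, 0, 0, 0, 0, 0, 0.6], [0, 0, 0, 0, 0, 0, 0.6]]]}}

```text
clock: 12.6
eef_pos: [537.3, 140.9, 208.1]
eef_rot: [-3.141, 0.0, 1.712]
wrist_force: [1.1, 0.0, -0.5]
finger_gap: 37.1
finger_force: 0.0
```

Request:
{"name": "servo_tool", "arguments": {"motion": [[[0, 0, 0.03, 0, 0, 0, 0.6], [0, 0, 0.1, 0, 0, 0, 0.6], [0, 0, 0.2, 0, 0, 0, 0.6], [0, 0, 0.24, 0, 0, 0, 0.6], [0, 0, 0.24, 0, 0, 0, 0.6]]]}}

```text
clock: 13.1
eef_pos: [538.0, 141.1, 331.3]
eef_rot: [3.136, -0.0, 1.712]
wrist_force: [-0.3, -0.3, 0.8]
finger_gap: 37.2
finger_force: 0.0
```

```bash
python3 - <<'E'
from m import *
w,t=meas('7',218)
for P in (cloud(w).reshape(-1,3),cloud(t).reshape(-1,3)):
  a=(P[:,:2]-F)@d;b=(P[:,:2]-F)@n;z=P[:,2]
  for lo in range(-100,0,20):
    m=(a>lo)&(a<lo+20)&(abs(b+1)<6)&(z>210)&(z<226)
    if m.sum()>4: print(lo,m.sum(),np.percentile(b[m],[1,50,99]).round(1),np.percentile(z[m],[50,90]).round(1))
cv2.imwrite('pics/m7.png',w['frame'][:,:,::-1])
E
```

```text
tcp a,b -49.785899800152 -2.4911132353646446 327.3083496177956 1.7118294243889605 [ 0.40594873 -0.75554096 -1.04684239] 13.2
w nose 1225 a [-9.6 11.2 22.1] b [-16.5  -2.3  12.7] z [220.4 221.7 222.8]
w pad 445 a [-111.1 -104.2  -99. ] b [-11.1  -2.3   6.5] z [253.6 255.5 256.4]
w rail 462 a [-199.7 -149.2 -140.2] b [-16.4  -6.8  11.9] z [221.5 222.3 223.2]
w wallL 583 a [-79.5 -40.1  -1.6] b [-14.2 -11.7  -9.2] z [201.1 203.1 204.4]
w wallR 429 a [-79.2 -38.5  -1.2] b [6.  8.  9.8] z [202.1 203.4 204.6]
w stripF 733 a [-28.5   9.1  22.1] b [-11.4   0.7  11.9] z [217.5 221.1 221.9]
w stripB 403 a [-101.9  -77.9  -50.4] b [-8.2 -2.4  3.4] z [215.8 217.6 218.7]
t nose 8 a [ 6.8  9.3 11.8] b [-15.1 -12.1  -9.4] z [220.5 222.4 224.1]
t pad 65 a [-111.5 -105.5  -99.7] b [-9.  -0.3  8.5] z [254.  256.1 257.3]
t rail 315 a [-199.2 -169.8 -140.8] b [-14.6  -4.7  14.2] z [221.1 222.8 224.6]
t wallL 69 a [-78.4 -42.4  -6. ] b [-12.6 -10.3  -8.4] z [201.9 203.6 205.8]
t wallR 68 a [-78.7 -50.5 -21.7] b [ 6.6  9.3 11.6] z [201.  203.2 205.5]
t tab 120 a [-290.2 -281.9 -274.6] b [-13.9   0.3  14. ] z [248.1 250.8 252.7]
t stripF 22 a [-29. -23.  11.] b [-11.5  -4.6   5.6] z [215.6 218.3 220.3]
t stripB 56 a [-91.4 -70.  -51.2] b [-6.5  3.3  5.7] z [215.1 218.3 220.1]
-100 155 [-6.5  0.1  3.8] [217.9 223.2]
-80 96 [-6.4  2.1  3.3] [217.7 218.6]
-60 96 [-6.4  2.   3.3] [217.8 218.5]
-40 93 [-7.   2.3  3.2] [217.4 218.4]
-20 112 [-7.   1.6  3.1] [217.5 218.5]
-100 12 [-6.1 -4.6  4.9] [218.4 220.4]
-80 24 [-6.6 -4.6  4.9] [218.2 220.6]
-60 25 [-6.4 -4.4  4.9] [218.3 219.5]
-40 26 [-6.5 -4.5  4.8] [217.8 218.8]
-20 5 [-5.7 -5.  -4.2] [219.1 219.9]
```

View pics/m7.png

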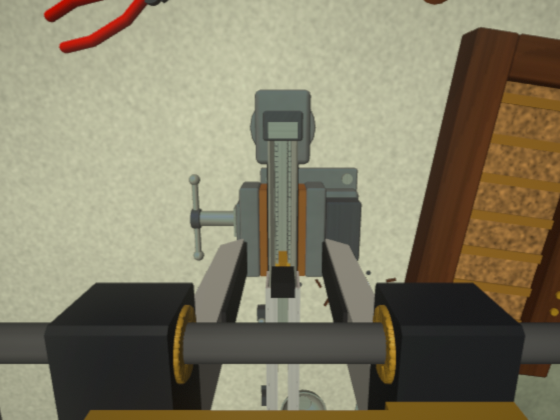

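The strip lies flat on the floor along its whole length, its front at the nose, with the follower behind it at pixel (283,280). Next I go behind the tab with the fingers closed.

Request:
{"name": "servo_tool", "arguments": {"motion": [[[0.01, -0.08, 0, 0, 0, 0, 1], [0.02, -0.17, 0, 0, 0, 0, 1], [0.04, -0.26, 0, 0, 0, 0, 1], [0.05, -0.35, 0, 0, 0, 0, 1], [0.06, -0.44, 0, 0, 0, 0, 1], [0.073, -0.51, 0, 0, 0, 0, 1], [0.073, -0.522, 0, 0, 0, 0, 1], [0.073, -0.522, 0, 0, 0, 0, 1], [0.073, -0.522, 0, 0, 0, 0, 1]]]}}

```text
clock: 14.1
eef_pos: [573.7, -119.0, 327.4]
eef_rot: [-3.14, -0.001, 1.713]
wrist_force: [0.4, 0.2, -0.5]
finger_gap: 0.4
finger_force: 0.0
```

```bash
python3 - <<'E'
from m import *
w,t=meas('8',218)
P=cloud(w).reshape(-1,3);a=(P[:,:2]-F)@d;b=(P[:,:2]-F)@n;z=P[:,2]
m=(abs(b)<25)&(a<-240)&(a>-300)&(z>244)&(z<258);print(m.sum(),a[m].min() if m.any() else 0, np.percentile(a[m],[1,50,99]) if m.any() else 0)
m=(abs(b)<20)&(a<-293)&(a>-360)&(z>40)&(z<250);print(m.sum())
E
```

```text
tcp a,b -311.94371932871354 -2.369929204979686 327.98734406439627 1.7134077810657167 [ 0.66045442 -0.38913219  0.16595654] 14.2
w rail 1496 a [-199.6 -183.  -167.1] b [-16.3  -6.6  12.1] z [221.4 222.3 223.3]
w tab 940 a [-290.6 -281.6 -274.4] b [-15.7  -2.   12.4] z [248.3 250.4 251.4]
t nose 170 a [-9.8  9.9 22. ] b [-14.6   0.1  14.3] z [220.1 222.4 224.2]
t pad 66 a [-111.4 -105.6  -99.5] b [-9.1 -0.7  8.5] z [254.1 256.  257.5]
t rail 297 a [-198.8 -168.  -140.4] b [-14.7  -5.   14.3] z [220.8 222.8 224.4]
t wallL 73 a [-79.5 -40.   -1.6] b [-12.6 -10.5  -8.6] z [202.1 203.9 205.5]
t wallR 89 a [-78.7 -40.7  -2. ] b [ 6.4  9.3 11.8] z [201.3 203.9 205.3]
t tab 91 a [-287.5 -280.  -274.4] b [-14.3   1.8  14. ] z [249.2 250.9 252.5]
t stripF 101 a [-28.7   0.6  22.1] b [-10.9  -0.3  11. ] z [215.5 220.1 221.5]
t stripB 58 a [-90.9 -68.4 -50.2] b [-6.6  3.4  5.6] z [215.4 218.2 220. ]
972 -291.015503325738 [-290.80079369 -281.7091982  -274.41316099]
0
```

Request:
{"name": "servo_tool", "arguments": {"motion": [[[0, 0, -0.06, 0, 0, 0, 1], [0, 0, -0.12, 0, 0, 0, 1], [0, 0, -0.17, 0, 0, 0, 1], [0, 0, -0.2, 0, 0, 0, 1], [0, 0, -0.2, 0, 0, 0, 1], [-0.0011, 0.0079, -0.2, 0, 0, 0, 1], [-0.0022, 0.0158, -0.2, 0, 0, 0, 1], [-0.0028, 0.0198, -0.2, 0, 0, 0, 1], [-0.0034, 0.0238, -0.2, 0, 0, 0, 1], [-0.0039, 0.0277, -0.2, 0, 0, 0, 1]]]}}

```text
clock: 15.2
eef_pos: [571.9, -106.0, 228.5]
eef_rot: [3.141, 0.0, 1.712]
wrist_force: [0.7, 0.2, 0.1]
finger_gap: 0.7
finger_force: 0.0
```

Request:
{"name": "servo_tool", "arguments": {"motion": [[[-0.0008, 0.006, 0, 0, 0, 0, 1], [-0.0017, 0.012, 0, 0, 0, 0, 1], [-0.0025, 0.018, 0, 0, 0, 0, 1], [-0.0034, 0.024, 0, 0, 0, 0, 1], [-0.0042, 0.03, 0, 0, 0, 0, 1], [-0.0051, 0.036, 0, 0, 0, 0, 1]]]}}

```text
clock: 15.8
eef_pos: [569.6, -89.2, 228.5]
eef_rot: [3.141, 0.002, 1.711]
wrist_force: [0.5, -7.7, 0.8]
finger_gap: 0.5
finger_force: 4.0
```

Request:
{"name": "servo_tool", "arguments": {"motion": [[[-0.0011, 0.0079, 0, 0, 0, 0, 1], [-0.0022, 0.0158, 0, 0, 0, 0, 1], [-0.0034, 0.0238, 0, 0, 0, 0, 1], [-0.0045, 0.0317, 0, 0, 0, 0, 1], [-0.0056, 0.0396, 0, 0, 0, 0, 1], [-0.0067, 0.0475, 0, 0, 0, 0, 1], [-0.0078, 0.0554, 0, 0, 0, 0, 1], [-0.009, 0.0634, 0, 0, 0, 0, 1]]]}}

```text
clock: 16.6
eef_pos: [565.1, -57.6, 228.5]
eef_rot: [3.141, 0.002, 1.711]
wrist_force: [2.8, -10.1, 1.4]
finger_gap: 0.5
finger_force: 4.8
```

Request:
{"name": "servo_tool", "arguments": {"motion": [[[-0.0011, 0.0079, 0, 0, 0, 0, 1], [-0.0022, 0.0158, 0, 0, 0, 0, 1], [-0.0034, 0.0238, 0, 0, 0, 0, 1], [-0.0045, 0.0317, 0, 0, 0, 0, 1], [-0.0056, 0.0396, 0, 0, 0, 0, 1], [-0.0062, 0.0436, 0, 0, 0, 0, 1]]]}}

```text
clock: 17.2
eef_pos: [562.1, -36.0, 228.5]
eef_rot: [3.141, 0.003, 1.711]
wrist_force: [3.0, -11.6, 0.5]
finger_gap: 0.7
finger_force: 6.1
```

Request:
{"name": "servo_tool", "arguments": {"motion": [[[-0.0008, 0.006, 0, 0, 0, 0, 1], [-0.0017, 0.012, 0, 0, 0, 0, 1], [-0.0025, 0.018, 0, 0, 0, 0, 1], [-0.0034, 0.024, 0, 0, 0, 0, 1], [-0.0039, 0.028, 0, 0, 0, 0, 1], [-0.0039, 0.028, 0, 0, 0, 0, 1]]]}}

```text
clock: 17.8
eef_pos: [560.1, -21.7, 228.5]
eef_rot: [3.141, 0.002, 1.711]
wrist_force: [1.2, -6.8, 0.9]
finger_gap: 0.2
finger_force: 3.7
```

```bash
python3 - <<'E'
from m import *
w,t=meas('9',218)
P=cloud(w).reshape(-1,3);a=(P[:,:2]-F)@d;b=(P[:,:2]-F)@n;z=P[:,2]
m=(abs(b+2)<14)&(a<-180)&(a>-230)&(z>244)&(z<254);print(m.sum(),np.percentile(a[m],[1,50,99]) if m.any() else 0)
P=cloud(t).reshape(-1,3);a=(P[:,:2]-F)@d;b=(P[:,:2]-F)@n;z=P[:,2]
m=(b>7)&(b<13)&(a<-10)&(a>-100)&(abs(z-222.5)<4);print('rail front',a[m].max() if m.any() else 0)
E
```

```text
tcp a,b -213.94328809300805 -2.3385846187093846 228.4544221604914 1.711096137465871 [ 1.78956901 -7.68655509  1.87113361] 17.9
w pad 1148 a [-111.6 -108.4 -104.6] b [-10.7  -1.9   6.8] z [254.2 255.6 256.5]
w rail 4405 a [-190.1 -164.6 -140.6] b [-16.2  -2.6  12.3] z [221.5 222.3 223.3]
w stripB 87 a [-109.7 -104.6  -95.7] b [-12.    9.8  11.9] z [221.  221.6 221.9]
t nose 175 a [-7.6  9.9 22.3] b [-14.7   0.2  14.3] z [219.6 222.1 224.1]
t rail 30 a [-151.7 -146.2 -140.4] b [ 4.5  9.4 14.3] z [221.9 223.2 224.3]
t wallL 27 a [-28.  -14.8  -0.6] b [-12.4 -10.4  -8.5] z [202.4 204.6 206.1]
t wallR 33 a [-46.  -16.4  -1. ] b [ 6.3  9.6 14.2] z [201.  203.7 205.4]
t stripF 103 a [-28.    0.9  23. ] b [-11.4   0.2  11.5] z [215.7 219.6 221.8]
t stripB 15 a [-62.1 -55.3 -51. ] b [-10.9  -4.8  10.6] z [219.  221.2 221.8]
2504 [-216.48745284 -197.20437005 -189.8507056 ]
rail front -35.235819699128335
```

Nearly home: about 5 mm to go. I'll use 1 mm steps now.

Request:
{"name": "servo_tool", "arguments": {"motion": [[[-0.0003, 0.002, 0, 0, 0, 0, 1], [-0.0006, 0.004, 0, 0, 0, 0, 1], [-0.0008, 0.006, 0, 0, 0, 0, 1], [-0.0008, 0.006, 0, 0, 0, 0, 1]]]}}

```text
clock: 18.3
eef_pos: [559.7, -18.7, 228.5]
eef_rot: [3.141, 0.002, 1.711]
wrist_force: [1.2, -7.0, 0.4]
finger_gap: 0.8
finger_force: 3.7
```

Request:
{"name": "servo_tool", "arguments": {"motion": [[[-0.0001, 0.001, 0, 0, 0, 0, 1], [-0.0003, 0.002, 0, 0, 0, 0, 1], [-0.0003, 0.002, 0, 0, 0, 0, 1]]]}}

```text
clock: 18.6
eef_pos: [559.5, -17.7, 228.5]
eef_rot: [3.141, 0.002, 1.711]
wrist_force: [2.3, -7.5, 0.5]
finger_gap: 0.5
finger_force: 3.8
```

Request:
{"name": "servo_tool", "arguments": {"motion": [[[-0.0001, 0.001, 0, 0, 0, 0, 1], [-0.0003, 0.002, 0, 0, 0, 0, 1], [-0.0003, 0.002, 0, 0, 0, 0, 1]]]}}

```text
clock: 18.9
eef_pos: [559.4, -16.5, 228.4]
eef_rot: [3.141, 0.002, 1.711]
wrist_force: [1.8, -6.3, 1.2]
finger_gap: 0.4
finger_force: 3.2
```

Request:
{"name": "servo_tool", "arguments": {"motion": [[[-0.0001, 0.001, 0, 0, 0, 0, 1], [-0.0003, 0.002, 0, 0, 0, 0, 1], [-0.0003, 0.002, 0, 0, 0, 0, 1]]]}}

```text
clock: 19.2
eef_pos: [559.2, -15.8, 228.5]
eef_rot: [3.141, 0.002, 1.711]
wrist_force: [2.5, -7.4, 0.3]
finger_gap: 0.0
finger_force: 4.1
```

Request:
{"name": "servo_tool", "arguments": {"motion": [[[-0.0001, 0.001, 0, 0, 0, 0, 1], [-0.0001, 0.001, 0, 0, 0, 0, 1]]]}}

```text
clock: 19.4
eef_pos: [559.2, -15.3, 228.4]
eef_rot: [3.141, 0.002, 1.711]
wrist_force: [2.4, -8.7, 1.1]
finger_gap: 0.2
finger_force: 4.1
```

Request:
{"name": "servo_tool", "arguments": {"motion": [[[-0.0001, 0.001, 0, 0, 0, 0, 1], [-0.0001, 0.001, 0, 0, 0, 0, 1]]]}}

```text
clock: 19.6
eef_pos: [559.1, -14.8, 228.5]
eef_rot: [3.141, 0.002, 1.711]
wrist_force: [1.6, -8.1, 1.1]
finger_gap: 0.6
finger_force: 4.2
```

Request:
{"name": "servo_tool", "arguments": {"motion": [[[-0.0001, 0.001, 0, 0, 0, 0, 1], [-0.0001, 0.001, 0, 0, 0, 0, 1]]]}}

```text
clock: 19.8
eef_pos: [559.0, -14.3, 228.4]
eef_rot: [3.141, 0.002, 1.711]
wrist_force: [1.6, -7.6, 1.2]
finger_gap: 0.8
finger_force: 4.2
```

Request:
{"name": "servo_tool", "arguments": {"motion": [[[-0.0001, 0.001, 0, 0, 0, 0, 1], [-0.0001, 0.001, 0, 0, 0, 0, 1]]]}}

```text
clock: 20.0
eef_pos: [559.0, -14.1, 228.5]
eef_rot: [3.141, 0.003, 1.711]
wrist_force: [1.9, -10.2, 0.1]
finger_gap: -0.0
finger_force: 5.2
```

Request:
{"name": "servo_tool", "arguments": {"motion": [[[-0.0001, 0.001, 0, 0, 0, 0, 1], [-0.0001, 0.001, 0, 0, 0, 0, 1]]]}}

```text
clock: 20.2
eef_pos: [559.0, -14.1, 228.5]
eef_rot: [3.141, 0.004, 1.711]
wrist_force: [3.1, -13.7, 0.4]
finger_gap: 0.4
finger_force: 6.8
```

Request:
{"name": "servo_tool", "arguments": {"motion": [[[-0.0001, 0.001, 0, 0, 0, 0, 1], [-0.0001, 0.001, 0, 0, 0, 0, 1]]]}}

```text
clock: 20.4
eef_pos: [559.0, -14.0, 228.5]
eef_rot: [3.141, 0.004, 1.71]
wrist_force: [2.3, -16.3, 1.2]
finger_gap: 0.6
finger_force: 8.3
```

Request:
{"name": "servo_tool", "arguments": {"motion": [[[-0.0001, 0.001, 0, 0, 0, 0, 1], [-0.0001, 0.001, 0, 0, 0, 0, 1]]]}}

```text
clock: 20.6
eef_pos: [559.0, -14.0, 228.6]
eef_rot: [3.141, 0.005, 1.71]
wrist_force: [2.1, -18.8, 0.1]
finger_gap: 0.6
finger_force: 9.9
```

The tool isn't moving while the force climbs to 19 N, so this is the hard stop. I'll back off and check that the latch holds.

Request:
{"name": "servo_tool", "arguments": {"motion": [[[0.0002, -0.0015, 0, 0, 0, 0, 1], [0.0005, -0.0035, 0, 0, 0, 0, 1], [0.0008, -0.006, 0, 0, 0, 0, 1], [0.0014, -0.01, 0, 0, 0, 0, 1], [0.0014, -0.01, 0, 0, 0, 0, 1]]]}}

```text
clock: 21.1
eef_pos: [559.4, -16.6, 228.3]
eef_rot: [3.141, 0.0, 1.711]
wrist_force: [0.0, -4.4, 1.5]
finger_gap: 0.4
finger_force: 2.4
```

Request:
{"name": "servo_tool", "arguments": {"motion": [[[0.002, -0.014, 0, 0, 0, 0, 1], [0.004, -0.028, 0, 0, 0, 0, 1], [0.0056, -0.04, 0, 0, 0, 0, 1], [0.0056, -0.04, 0, 0, 0, 0, 1]]]}}

```text
clock: 21.5
eef_pos: [562.2, -36.9, 228.0]
eef_rot: [-3.141, -0.0, 1.711]
wrist_force: [-0.7, -0.6, 0.8]
finger_gap: 0.4
finger_force: 0.0
```

```bash
python3 - <<'E'
from m import *
w,t=meas('10',218)
P=cloud(w).reshape(-1,3);a=(P[:,:2]-F)@d;b=(P[:,:2]-F)@n;z=P[:,2]
m=(abs(b+2)<14)&(a<-170)&(a>-230)&(z>244)&(z<254);print(m.sum(),np.percentile(a[m],[1,50,99]) if m.any() else 0)
P=cloud(t).reshape(-1,3);a=(P[:,:2]-F)@d;b=(P[:,:2]-F)@n;z=P[:,2]
m=(b>7)&(b<13)&(a<-10)&(a>-100)&(abs(z-222.5)<4);print('rail front',a[m].max() if m.any() else 0)
E
```

```text
tcp a,b -228.75964507260966 -2.2618146999811435 228.03901842152402 1.711417776406546 [-0.41756882  0.03996009  0.3558248 ] 21.6
w rail 4208 a [-185.  -162.  -140.5] b [-16.2  -0.8  12.4] z [221.4 222.3 223.2]
w tab 32 a [-237.6 -233.9 -230.7] b [-2.  -1.8 -1.5] z [246.4 247.2 248. ]
w stripB 14 a [-110.  -109.6 -109. ] b [-6.1  1.3  2.7] z [214.3 215.4 216.1]
t nose 174 a [-11.8   9.7  22.1] b [-14.7   0.3  14. ] z [220.3 222.2 224.4]
t rail 97 a [-172.3 -155.2 -140.7] b [-8.2  8.9 14.3] z [221.1 222.7 224.5]
t wallL 24 a [-23.7 -11.9  -0.2] b [-12.6 -10.4  -8.5] z [202.6 204.  205.2]
t wallR 36 a [-73.2 -15.3  -0.6] b [ 6.3 10.3 14.2] z [200.9 203.5 206.1]
t stripF 95 a [-25.8   1.1  22.6] b [-11.4   1.3  11.8] z [215.9 220.2 221.7]
t stripB 49 a [-88.9 -67.1 -50.8] b [-11.5  -4.4  11.4] z [216.3 220.9 221.8]
2874 [-223.80504743 -193.44773027 -184.9412103 ]
rail front -30.86453478195938
```

The tab stays put with the tool 20 mm away: it moved 89.5 mm, and the rail front is at -30.9. The rail is therefore latched. I'll retreat upward and take a final look.

Request:
{"name": "servo_tool", "arguments": {"motion": [[[0.002, -0.02, 0.06, 0, 0, 0, 1], [0.004, -0.04, 0.14, 0, 0, 0, 1], [0.006, -0.08, 0.22, 0, 0, 0, 1], [0.006, -0.16, 0.24, 0, 0, 0, 1], [0.006, -0.24, 0.24, 0, 0, 0, 1], [0.006, -0.3, 0.24, 0, 0, 0, 1], [0.006, -0.3, 0.24, 0, 0, 0, 1], [0.006, -0.3, 0.24, 0, 0, 0, 1]]]}}

```text
clock: 22.4
eef_pos: [565.1, -186.1, 347.9]
eef_rot: [-3.141, -0.0, 1.711]
wrist_force: [0.3, 0.6, 0.6]
finger_gap: 0.5
finger_force: 0.0
```

```bash
python3 - <<'E'
from m import *
w,t=meas('11',218)
s=snap('scene','s11')
A=cv2.resize(t['frame'][155:255,140:310],(595,350),interpolation=cv2.INTER_CUBIC)
B=cv2.resize(s['frame'][100:270,240:480],(353,250),interpolation=cv2.INTER_CUBIC)
im=np.zeros((600,600,3),np.uint8);im[:350,:595]=A;im[350:,:353]=B
cv2.imwrite('pics/fin.png',cv2.convertScaleAbs(im[:,:,::-1],alpha=1.4))
E
```

```text
tcp a,b -376.4763082838816 15.4380085007962 348.26643791435015 1.7128770521938868 [-0.60472504  0.21454083  1.02405591] 22.5
t nose 171 a [-7.  10.2 22.5] b [-14.6  -0.2  14.4] z [220.2 222.  224.4]
t pad 67 a [-111.6 -105.8  -99.4] b [-9.2 -0.4  8.6] z [254.2 256.2 257.5]
t rail 226 a [-186.9 -161.8 -140.5] b [-14.7   4.7  14.3] z [221.2 222.8 224.3]
t wallL 21 a [-23.3 -12.2  -0.8] b [-12.6 -10.3  -8.8] z [201.9 204.  205.5]
t wallR 36 a [-72.9 -16.1  -1.2] b [ 6.8 10.5 14.4] z [200.9 202.9 205.4]
t stripF 106 a [-26.6   1.1  22.7] b [-10.7  -0.8  11.5] z [216.2 220.2 221.7]
t stripB 59 a [-97.9 -73.5 -51.2] b [-10.5  -4.3  11.7] z [216.7 221.  221.7]
```

View pics/fin.png

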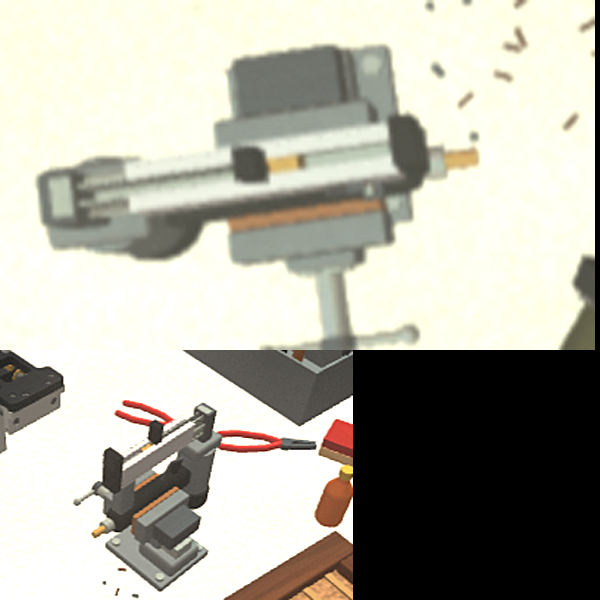

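The final view shows the rail forward over the strip with its tab at about (405,150), the follower pad at (250,165) behind the strip's tail, and the nose where it was. The robot is clear, so I'm handing the job in.

```bash
python3 -c "
from cell import manip
print(manip.sign_off())"
```

```text
the job is handed in; nothing more can be done
None
```

The long staple strip is seated on the magazine floor against the nose, the cover rail is closed and held when I backed off, and the job was handed in at about 22.5 s; the sign-off gave no verdict.

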